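Ready the heavy ball at the top of the incline

ROBOT

A 6-joint arm with a two-finger parallel gripper is mounted at the origin on a cart in front of the work surface, level with it; the furniture and walls round the work are solid. World frame = base frame: x ahead of the robot, y to its left, z up, the work surface at z = 0. Lengths are in m, angles in rad, forces in N, time in s.
With the tool pointing down it reaches from about 0.225 to 0.875 m from the base axis. Payload 3.4 kg.
Tool frame: the origin (TCP) lies at the very end of the fingers, on their centre line; the grasp point (between the pads) lies 19 mm behind it; z points along the fingers, y is the direction in which the jaws open and shut (so a half turn about z gives the same grasp; the last joint's range is limited). The gripper opens to 85 mm and grips with 20 to 120 N. Pads are 22 mm wide; open, the fingers measure 114 mm over their backs; the gripper's body (76 mm by 85 mm) begins 54 mm behind the grasp point. The pads swing forward as they close: fully open they stand 13 mm farther back than shut.
Start: joints at [1.144, 0.276, 1.505, -0, 1.361, -0.121], TCP at [0.173, 0.548, 0.231] pointing down, gripper open.
Joint ranges: [-2.89, 2.89], [-0.75, 2.08], [0.22, 2.7], [-1.18, 4.32], [0.11, 2.71], [-2.7, 2.7]. Speed limits (rad/s): [2.57, 2.57, 3.14, 3.14, 3.14, 3.14].

INTERFACE

Orientations are given as a unit quaternion [w, x, y, z].
In Python, from rig import manip, eyes gives the robot as it stands. The module is installed in compiled form; this text tells all that it offers.
- The arm moves only by the tool servo_tool, never from a script. Its argument "deltas" is one flat list of numbers, 6 for each row, row after row: the shift along the tool's x, y, z in cm, then the turn, a rotation vector about the tool's x, y, z in degrees. A call has 1 to 20 rows; each row shifts and turns the pose as measured when the row begins, along the tool's axes as they then stand; what a row does not reach is not made up. A row lasts 1/10 s, in which the tool goes at most 50 mm and 8.59 degrees, less where a joint would pass 70% of its speed; a pose out of reach is approached as far as the arm can. A call with a gripper value outside its range is refused whole. "jaw" is the finger opening in cm, from 0 to 8.54, set as the call begins (left out, the last holds). The fingers move at their own pace and stop on an object; "grip_force" is the grip in N (left out, the last holds). Time passes only in rows, so rows that do not move let the fingers close. It gives the time, the measured TCP pose, the force and the opening at its end, in the units of the state.
- manip.get_state(): the state, without advancing time (a new reading comes with each control period).
- eyes.get_image(name): name is "side" or "top" or "wrist"; returns (picture, depth): 384x512x3 uint8, red, green, blue; 384x512 float32, m along the optical axis (not along the pixel's ray), 0 where there is no reading.
- eyes.get_calibration(name): a dict with "camera_matrix" (3x3 intrinsics, pixels), "distortion" ([k1, k2, p1, p2, k3] as OpenCV has them; the pictures are not rectified), "rvec" (rotation vector, rad) and "tvec" (3), from world to camera coordinates, as OpenCV has them. Camera axes: x right, y down, z forward; pixel columns grow to the right and rows downward; lengths in m; the calibration is good to about 2 mm. A picture is of the moment at which its call begins: read the wrist's pose just before it. get_calibration takes no time and is no camera call; for the wrist camera it gives the pose at the moment of the call.
- manip.sign_off(): hands the job in, once; it reports no verdict.
The state is a dict: "clock": time; "qpos": joint angles; "qd": joint speeds; "effort": joint torques, N m; "position": TCP position; "ee_rot": TCP orientation; "contact_force": force on the tool from outside, world axes, zero at the start; "moment": the same for the moment, N m; "width": finger opening in m.
Only numpy, scipy, OpenCV 4.12 (cv2) and the standard library are available. Lean on these libraries where they do the work, as an engineer would, in place of code of your own. Each camera call takes 0.05 s, during which the arm holds its last target.

TASK

The two-gutter incline on the worktop is being made ready for a run with the heavy ball. With the fingertips, push the larger of the two steel balls up its gutter and over the crest, so that it comes to rest in the dip against the upper stop and cannot roll back; it stays in its gutter the whole way and is never lifted. Leave the smaller ball at the bottom of the other gutter, and do not disturb the small things standing round the incline.

Things in the scene. Friction and masses are not known exactly. Their poses are not given: they have to be found in the camera images.
- incline: Fixed grey base plate, 262 x 156 x 10 mm, on the worktop, that carries the gutters on short black pillars; origin at the centre of its underside, x along the gutters to their high end, y across, z up.
- track: Two parallel bare-aluminium V gutters fixed on the plate: 90 degrees between the boards, 45 mm wide at the top, edges 23 mm above the V's bottom line. Bottom lines at y = +34 and -34 mm, z = 0. Origin between them at their low end, 30 mm above the worktop. x runs uphill along the gutters (8 degrees above horizontal), y across, z square to them, upward.
- low_end (a point): Same point as the track's origin: inner face of the low lips. A lip, 4 mm thick along x (-4 to 0 mm), 54 mm wide, 20 mm high in the track's z, closes the low end of each gutter.
- crest (a point): Midway between the gutters, 170 mm along the track's x: the crest. Beyond it each gutter dips (7 degrees below horizontal) for 62 mm to its upper stop, a plate 54 mm wide, 5 mm thick, 43 mm above the V's bottom line. A ball whose centre is 10 mm or more past the crest (x over 180 mm) rolls on to the stop; short of the crest it rolls back to the lip.
- ball_large_center (a point): Centre of the larger polished steel ball, 44 mm diameter, about 0.3 kg, loose. Starts at rest at the low end of either gutter, against the lip. In the gutter its centre is 31 mm above the V's bottom line (track z), and at the start about 19 mm from the lip's inner face; its upper half stands free above lip and gutter edges.
- ball_small_center (a point): Centre of the smaller polished steel ball, 30 mm diameter, about 0.11 kg, loose; at the low end of the other gutter, against its lip. Stays there.
- pocket_0 (a point): Where the centre of the larger ball lies when it rests in the dip against the upper stop, for the gutter at y = +34 mm of the track (217 mm along x, 20 mm along z of the track).
- pocket_1 (a point): The same for the gutter at y = -34 mm of the track.
- vial: Small white screw-cap vial, 27 mm diameter, 58 mm tall, loose, standing beside the incline on its +y side; origin at the centre of its foot, z up. To be left alone.
- brass_weight: Small brass weight with a knob, 24 mm diameter, 26 mm tall, loose, beside the incline on its +y side; origin at the centre of its underside, z up. To be left alone.
- dish: Clear petri dish, 62 mm diameter, 14 mm high, loose, beside the incline on its -y side; origin at the centre of its underside, z up. To be left alone.

How it is judged:
By the outcome, as a careful person would: the job done as asked, in the order asked, and still so for the second after the job is handed in, with the robot touching nothing.
It also fails if it takes over 40 s, if anything falls off the work surface, if the arm or the gripper's body presses on something with over 40 N, if the wrist force passes 120 N, or if a joint passes its speed limit or range.

## Working session

There is one attempt and no reset: what is moved stays moved. The work goes in short steps, Python scripts to look and compute and a tool call to move; the robot and the scene stay as the last step left them, time stands still between calls to the robot, and variables do not carry over. Pictures are saved under pics/ and viewed, and the job is handed in when it is done.

Besides the shell and the picture viewer there is one more tool, called by a JSON object that holds its "api" and its "payload", one argument or row to a line. servo_tool: Moves the arm, as the interface text tells. Its arguments: {"type":"object","properties":{"deltas":{"type":"array","items":{"type":"number"}},"jaw":{"type":"number"},"grip_force":{"type":"number"}},"required":["deltas"]}

```bash
mkdir -p pics; python3 - <<'E'
from rig import manip, eyes
import cv2,numpy as np
print(manip.get_state())
for n in("side","top","wrist"):
    c=eyes.get_calibration(n)
    p,d=eyes.get_image(n)
    cv2.imwrite(f"pics/{n}0.png",p[:,:,::-1]); np.savez(f"{n}0.npz",p=p,d=d,**{k:np.array(v) for k,v in c.items()})
    print(n,{k:np.round(v,3).tolist() for k,v in c.items()})
E
```

```text
{'clock': 0.0, 'qpos': array([ 1.14399353e+00,  2.76583965e-01,  1.50614324e+00, -1.49914422e-05,
        1.36071630e+00, -1.21036838e-01]), 'qd': array([-0.00018386, -0.00096541, -0.00187058,  0.00019163, -0.00088694,
        0.00011223]), 'effort': array([ 2.44277340e-03, -4.16771364e+01, -2.45807236e+01,  3.70048883e-04,
        1.07524931e-02,  1.76168055e-05]), 'position': array([0.17289332, 0.54782348, 0.23044199]), 'ee_rot': array([-2.43277581e-04,  1.52286496e-01,  9.88335958e-01, -8.92904824e-04]), 'contact_force': array([ 0.55484662, -0.03694291,  0.2077534 ]), 'moment': array([-0.03382303, -0.02284997,  0.06275345]), 'width': 0.08555627186243371}
side {'camera_matrix': [[499.446, 0.0, 261.038], [0.0, 499.446, 187.87], [0.0, 0.0, 1.0]], 'distortion': [-0.022, 0.0, 0.0, 0.0, 0.0], 'rvec': [1.89, -0.582, 0.358], 'tvec': [-0.417, 0.203, 0.605]}
top {'camera_matrix': [[427.106, 0.0, 254.68], [0.0, 427.106, 195.218], [0.0, 0.0, 1.0]], 'distortion': [-0.13, 0.0, 0.0, 0.0, 0.0], 'rvec': [2.088, -2.116, 0.25], 'tvec': [0.021, 0.527, 0.822]}
wrist {'camera_matrix': [[335.683, 0.0, 259.988], [0.0, 335.683, 195.061], [0.0, 0.0, 1.0]], 'distortion': [-0.066, 0.0, 0.0, 0.0, 0.0], 'rvec': [-2.306, -1.691, -0.279], 'tvec': [-0.574, -0.043, 0.382]}
```

View pics/side0.png

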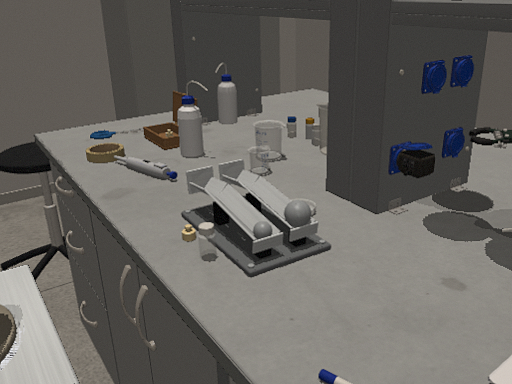

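View pics/top0.png

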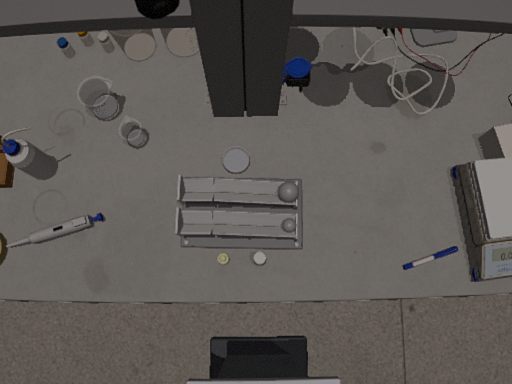

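View pics/wrist0.png

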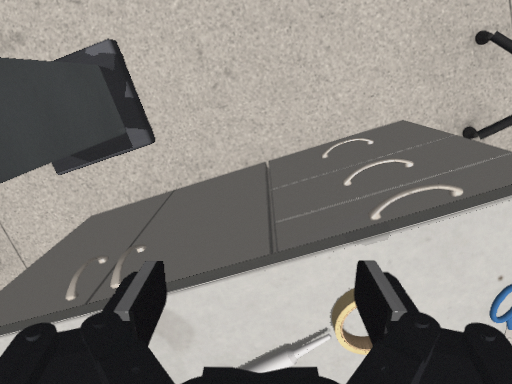

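The top view shows the large ball at about (289,191), in the far gutter, and the small ball at (289,226). The high end is to the left (world +y), the vial is at (260,258), the weight at (223,258) and the dish at (236,160). Next I measure the incline's pose.

```bash
cat > h.py <<'E'
import cv2,numpy as np
def load(n,t=0):
    return np.load(f"{n}{t}.npz")
def ray(c,uv):
    K=c['camera_matrix'];R=cv2.Rodrigues(c['rvec'])[0];t=c['tvec']
    x=cv2.undistortPoints(np.array(uv,float).reshape(-1,1,2),K,c['distortion']).reshape(-1,2)
    d=np.c_[x,np.ones(len(x))]
    return -R.T@t.ravel(), d@R   # origin, dirs (depth scale)
def plane(c,uv,z):
    o,d=ray(c,uv); return o+d*((z-o[2])/d[:,2])[:,None]
def dep(c,u,v):
    o,d=ray(c,[(u,v)]); return (o+d*c['d'][int(round(v)),int(round(u))])[0]
def two(c1,p1,c2,p2):
    o1,d1=ray(c1,[p1]);o2,d2=ray(c2,[p2]);A=np.c_[d1[0],-d2[0]]
    s=np.linalg.lstsq(A,o2-o1,rcond=None)[0];a=o1+d1[0]*s[0];b=o2+d2[0]*s[1]
    return (a+b)/2,np.linalg.norm(a-b)
E
python3 - <<'E'
from h import *
for n,x0,y0,x1,y1,s in(("top",165,140,315,275,5),("side",170,150,340,275,4.6)):
    p=load(n)['p'][y0:y1,x0:x1,::-1]
    cv2.imwrite(f"pics/{n}_crop.png",cv2.resize(p,None,fx=s,fy=s,interpolation=cv2.INTER_CUBIC))
E
```

```text
(no output)
```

View pics/top_crop.png

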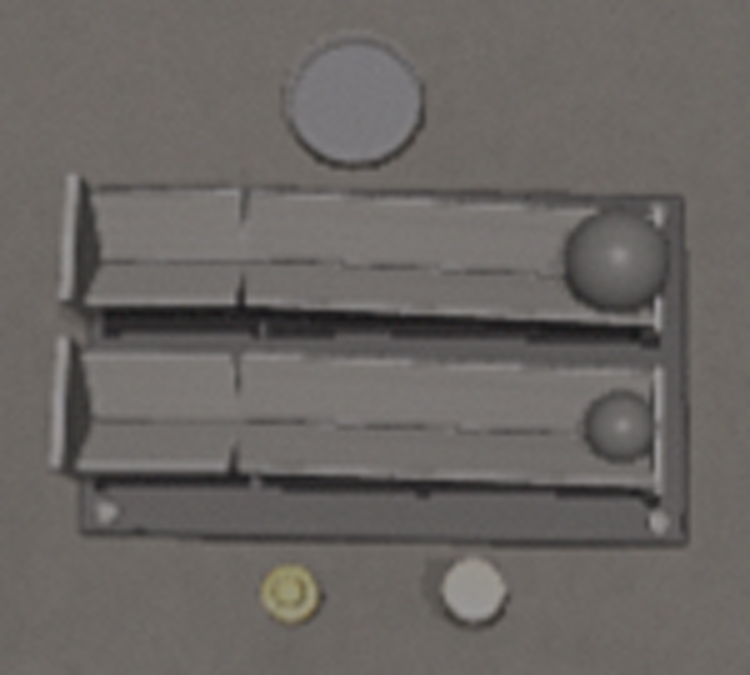

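View pics/side_crop.png

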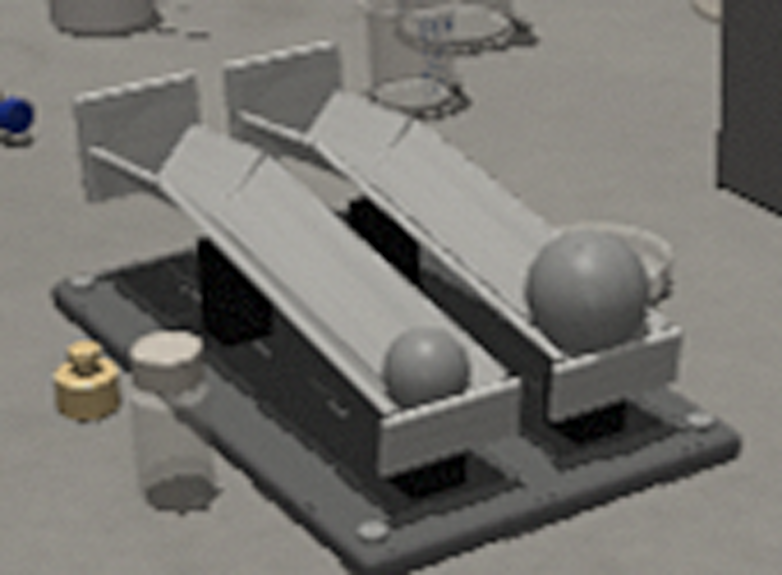

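```bash
python3 - <<'E'
from h import *
T=load("top");S=load("side")
tc=lambda x,y:((x+.5)/5-.5+165,(y+.5)/5-.5+140)
sc=lambda x,y:((x+.5)/4.6-.5+170,(y+.5)/4.6-.5+150)
np.set_printoptions(precision=4,suppress=True)
L=two(T,tc(617,259),S,sc(588,292));print("L",L)
s=two(T,tc(619,426),S,sc(427,370));print("s",s)
P=plane(T,[tc(683,197),tc(687,543),tc(80,535)],.01);print(P)
# V bottom line points near crest and low, at their heights
# crest bottom z=.030+.17*sin8; 
import math
zc=.030+.17*math.sin(math.radians(8))
print("crest far/near",plane(T,[tc(243,264),tc(237,424)],zc))
print("stop tops", plane(T,[tc(72,178),tc(68,300),tc(62,340),tc(55,467)],zc-.062*math.sin(math.radians(7))+.043))
print("depth L top",dep(T,288,191),"s",dep(T,288,225), dep(T,225,193))
print("dish",plane(T,[tc(355,102)],.014),"vial",plane(T,[tc(475,590)],.058),"w",plane(T,[tc(291,593)],.02))
print("tower base", plane(T,[(212,117),(278,117)],0), dep(T,230,100),dep(T,262,100),dep(T,230,114))
E
```

```text
L (array([ 0.535 , -0.0555,  0.0622]), np.float64(0.0007326909483061376))
s (array([ 0.4669, -0.0551,  0.0518]), np.float64(0.0011458590266639442))
[[ 0.5753 -0.0901  0.01  ]
 [ 0.4221 -0.0861  0.01  ]
 [ 0.4287  0.1735  0.01  ]]
crest far/near [[0.5365 0.1004 0.0537]
 [0.4689 0.1023 0.0537]]
stop tops [[0.5647 0.1671 0.0891]
 [0.514  0.1673 0.0891]
 [0.4977 0.1693 0.0891]
 [0.4466 0.1707 0.0891]]
depth L top [ 0.5298 -0.0532  0.0855] s [ 0.4636 -0.0528  0.0663] [0.5352 0.0758 0.0525]
dish [[0.6198 0.0548 0.014 ]] vial [[0.3994 0.0057 0.058 ]] w [[0.4023 0.0823 0.02  ]]
tower base [[ 0.7301  0.1101  0.    ]
 [ 0.7282 -0.0434  0.    ]] [0.7335 0.0641 0.0812] [ 0.7327 -0.0046  0.0809] [0.7319 0.0676 0.0116]
```

{"api": "servo_tool", "payload": {
  "deltas": [0,0,0,0,0,-8,0,0,0,0,0,-8.3,0,0,0,0,0,0],
  "jaw": 0,
  "grip_force": 30
}}

```text
clock: 0.45
position: [0.1726, 0.5473, 0.2294]
ee_rot: [-0.001, 0.006, 1.0, -0.002]
contact_force: [-0.4, -0.2, -0.2]
width: 0.0437
```

```bash
cat > st.py <<'E'
from rig import manip,eyes
import numpy as np
from scipy.spatial.transform import Rotation as Ro
s=manip.get_state();q=s['ee_rot'];R=Ro.from_quat([q[1],q[2],q[3],q[0]]).as_matrix()
np.set_printoptions(precision=4,suppress=True)
print(s['clock'],s['position'],s['contact_force'],s['width']);print(R)
def to(p): return R.T@(np.array(p)-s['position'])*100
E
python3 - <<'E'
from st import *
from h import cv2
c=eyes.get_calibration("wrist");Rc=cv2.Rodrigues(np.array(c['rvec']))[0]
print("cam in tool",R.T@(-Rc.T@np.array(c['tvec']).ravel()-s['position']))
print(to([.534,-.125,.2]))
E
```

```text
0.45 [0.1726 0.5473 0.2294] [-0.4275 -0.2168 -0.2264] 0.04369203828732255
[[-0.9999  0.0119 -0.0016]
 [ 0.0119  0.9999 -0.0036]
 [ 0.0016 -0.0037 -1.    ]]
cam in tool [ 0.0836 -0.0001 -0.1428]
[-36.9359 -66.7843   3.1283]
```

{"api": "servo_tool", "payload": {
  "deltas": [-2.4,-4.3,0,0,0,0,-2.4,-4.3,0,0,0,0,-2.4,-4.3,0,0,0,0,-2.4,-4.3,0,0,0,0,-2.4,-4.3,0,0,0,0,-2.4,-4.3,0,0,0,0,-2.4,-4.3,0,0,0,0,-2.4,-4.3,0,0,0,0,-2.4,-4.3,0,0,0,0,-2.4,-4.3,0,0,0,0,-2.4,-4.3,0,0,0,0,-2.4,-4.3,0,0,0,0,-2.4,-4.3,0,0,0,0,-2.4,-4.3,0,0,0,0]
}}

```text
clock: 1.85
position: [0.4934, -0.0711, 0.2291]
ee_rot: [0.002, 0.025, 1.0, 0.0]
contact_force: [1.5, 0.5, -0.3]
width: 0.0001
```

```bash
python3 - <<'E'
from st import *
print(to([.534,-.125,.15]),Ro.from_matrix(R.T@np.array([[-1,.021,0],[.021,1,0],[0,0,-1]])).as_rotvec(degrees=True))
E
```

```text
1.85 [ 0.4934 -0.0711  0.2291] [ 1.4729  0.496  -0.3334] 8.459728049315487e-05
[[-0.9988  0.0493  0.0043]
 [ 0.0493  0.9988  0.0009]
 [-0.0043  0.0011 -1.    ]]
[-4.2889 -5.1957  7.9256] [ 0.0581  0.2467 -1.6253]
```

{"api": "servo_tool", "payload": {
  "deltas": [-2,-2.4,0,0,0,-1.6,-2,-2.4,0,0,0,0,0,0,2,0,0,0,0,0,2,0,0,0,0,0,0,0,0,0]
}}

```text
clock: 2.35
position: [0.5365, -0.132, 0.1872]
ee_rot: [0.003, 0.024, 1.0, -0.001]
contact_force: [0.0, -0.3, 0.5]
width: 0.0001
```

```bash
python3 - <<'E'
from st import *
print(to([.534,-.125,.056]),Ro.from_matrix(R.T@np.array([[-1,.021,0],[.021,1,0],[0,0,-1]])).as_rotvec(degrees=True))
for n in("side",):
    p,d=eyes.get_image(n);c=eyes.get_calibration(n)
    from h import cv2
    cv2.imwrite("pics/s1.png",cv2.resize(p[100:300,150:370,::-1],None,fx=3,fy=3))
E
```

```text
2.35 [ 0.5365 -0.132   0.1872] [ 0.0421 -0.3358  0.4634] 8.303537645139053e-05
[[-0.9988  0.0476  0.0067]
 [ 0.0476  0.9989 -0.0023]
 [-0.0068 -0.002  -1.    ]]
[ 0.3743  0.7084 13.1141] [-0.1176  0.3855 -1.5233]
```

View pics/s1.png

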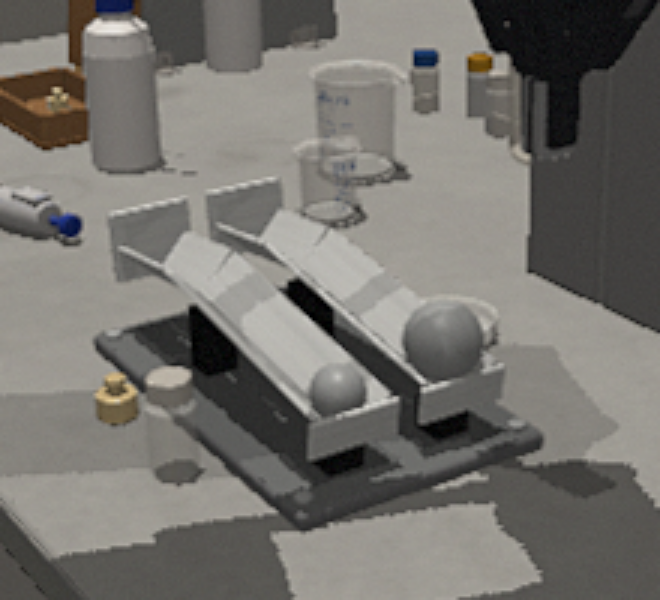

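The gripper is behind the large ball, clear of everything, and both balls are still at the lips (large at about (445,345) in the crop, small at (338,388)). I lower it.

{"api": "servo_tool", "payload": {
  "deltas": [0.2,0,3,0,0.4,-1.5,0,0,3,0,0,0,0,0,3,0,0,0,0,0,2,0,0,0,0,0,1,0,0,0,0,0,0.5,0,0,0,0,0,0,0,0,0]
}}

```text
clock: 3.1
position: [0.5422, -0.1326, 0.0688]
ee_rot: [0.009, 0.013, 1.0, -0.004]
contact_force: [-0.4, 0.4, -0.5]
width: 0.0002
```

```bash
python3 - <<'E'
from st import *
print(to([.5345,-.105,.056]),Ro.from_matrix(R.T@np.array([[-1,.021,0],[.021,1,0],[0,0,-1]])).as_rotvec(degrees=True))
from h import cv2
p,d=eyes.get_image("side")
cv2.imwrite("pics/s2.png",cv2.resize(p[150:280,200:370,::-1],None,fx=4,fy=4))
E
```

```text
3.1 [ 0.5422 -0.1326  0.0688] [-0.439   0.4437 -0.5442] 0.00018564009103993635
[[-0.9995  0.0263  0.017 ]
 [ 0.0262  0.9996 -0.0082]
 [-0.0172 -0.0077 -0.9998]]
[0.8627 2.7516 1.2484] [-0.445   0.9852 -0.3005]
```

View pics/s2.png

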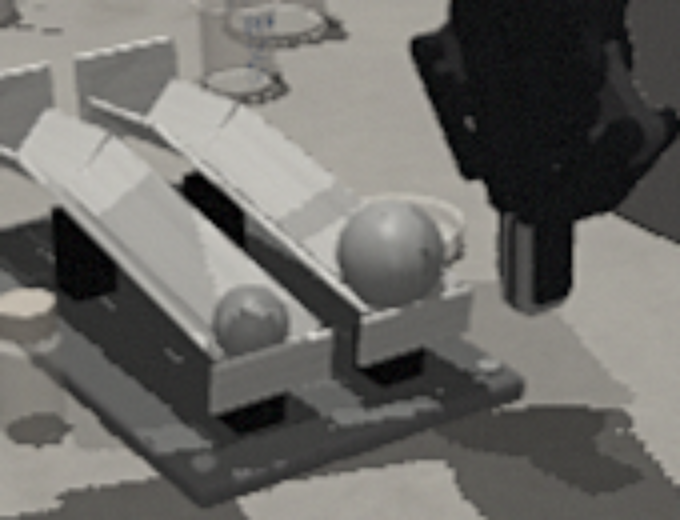

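{"api": "servo_tool", "payload": {
  "deltas": [0.4,0,0.6,-0.4,1,-0.3,0.4,0.6,0.5,0,0,0,0,0.6,0,0,0,0,0,0.4,0,0,0,0,0,0,0,0,0,0]
}}

```text
clock: 3.65
position: [0.5363, -0.1158, 0.0605]
ee_rot: [0.002, 0.011, 1.0, -0.001]
contact_force: [-0.2, 0.1, 0.7]
width: -0.0001
```

```bash
cat > look.py <<'E'
from st import *
import sys
from h import cv2
print("rot",Ro.from_matrix(R.T@np.array([[-1,.021,0],[.021,1,0],[0,0,-1]])).as_rotvec(degrees=True))
p,d=eyes.get_image("side");p2,d2=eyes.get_image("top")
cv2.imwrite(sys.argv[1],np.hstack([cv2.resize(p[140:280,180:340,::-1],(400,350)),cv2.resize(p2[140:275,165:315,::-1],(389,350))]))
E
python3 look.py pics/s3.png
```

```text
3.65 [ 0.5363 -0.1158  0.0605] [-0.2339  0.12    0.6871] -0.00012781398347404296
[[-0.9998  0.0211  0.0047]
 [ 0.0211  0.9998 -0.0023]
 [-0.0048 -0.0022 -1.    ]]
rot [-0.1251  0.2744 -0.0079]
```

View pics/s3.png

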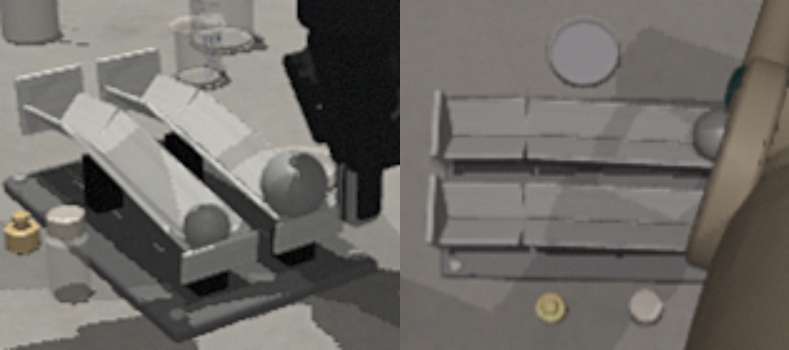

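{"api": "servo_tool", "payload": {
  "deltas": [0.05,0.4,0.2,-0.1,0.3,0,0.05,0.4,0.2,0,0,0,0,0.4,0,0,0,0,0,0.4,0,0,0,0,0,0.3,0,0,0,0,0,0.2,0,0,0,0,0,0,0,0,0,0]
}}

```text
clock: 4.45
position: [0.5363, -0.0935, 0.0562]
ee_rot: [-0.0, 0.011, 1.0, -0.0]
contact_force: [0.1, 1.0, 1.2]
width: 0.0003
```

```bash
python3 look.py pics/s4.png
```

```text
4.45 [ 0.5363 -0.0935  0.0562] [0.0761 1.0147 1.1719] 0.0003467921900589174
[[-0.9998  0.0213 -0.0001]
 [ 0.0213  0.9998 -0.0008]
 [ 0.0001 -0.0008 -1.    ]]
rot [-0.0474 -0.004  -0.0189]
```

View pics/s4.png

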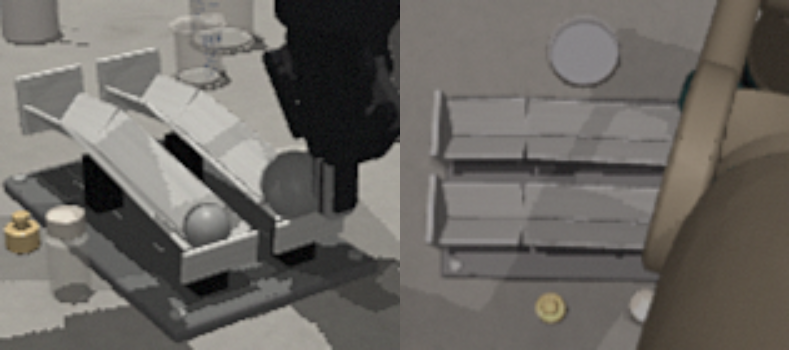

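The finger has reached the ball. I push uphill slowly, following the slope.

{"api": "servo_tool", "payload": {
  "deltas": [0,0.3,-0.04,0,0,0,0,0.4,-0.055,0,0,0,0,0.4,-0.055,0,0,0,0,0.4,-0.055,0,0,0,0,0.4,-0.055,0,0,0,0,0.4,-0.055,0,0,0,0,0.4,-0.055,0,0,0,0,0.4,-0.055,0,0,0,0,0.4,-0.055,0,0,0,0,0.3,-0.04,0,0,0,0,0.2,-0.03,0,0,0]
}}

```text
clock: 5.65
position: [0.5473, -0.0659, 0.0712]
ee_rot: [0.012, 0.007, 1.0, -0.014]
contact_force: [-0.3, -3.1, 4.3]
width: -0.0001
```

```bash
python3 look.py pics/s5.png
```

```text
5.65 [ 0.5473 -0.0659  0.0712] [-0.2749 -3.0865  4.3278] -0.00014010206822145121
[[-0.9996  0.0151  0.0237]
 [ 0.0144  0.9995 -0.0289]
 [-0.0241 -0.0286 -0.9993]]
rot [-1.6323  1.3876  0.3552]
```

View pics/s5.png

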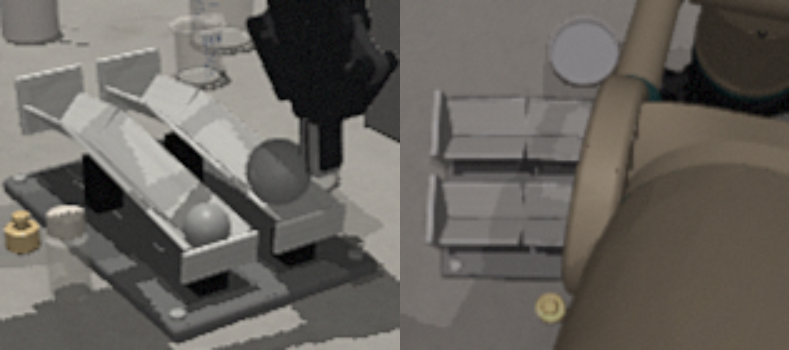

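The finger has drifted 10 mm to +x and a few mm up. I correct it before going on.

{"api": "servo_tool", "payload": {
  "deltas": [0.4,0,0.3,-0.8,0.7,0.2,0.4,0,0.4,-0.8,0.7,0.2,0.3,0,0.3,0,0,0]
}}

```text
clock: 6.05
position: [0.5475, -0.0704, 0.0663]
ee_rot: [0.012, 0.01, 1.0, -0.004]
contact_force: [3.0, -4.9, 6.9]
width: 0.0003
```

```bash
python3 look.py pics/s6.png
```

```text
6.05 [ 0.5475 -0.0704  0.0663] [ 3.0413 -4.8519  6.9382] 0.00026022369304536515
[[-0.9995  0.0201  0.0236]
 [ 0.0199  0.9998 -0.0092]
 [-0.0237 -0.0087 -0.9997]]
rot [-0.4971  1.3604  0.0563]
```

View pics/s6.png

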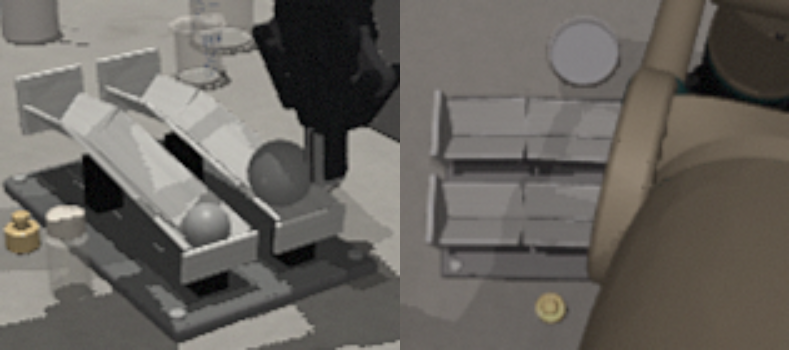

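Closed fingers give an unstable contact and slide sideways. I ease the ball back to the lip and change the grip: I turn the tool 90° so the slightly open fingertips straddle the ball's rear and centre it.

{"api": "servo_tool", "payload": {
  "deltas": [0,-0.3,0,0,0,0,0,-0.3,0,0,0,0,0,-0.3,0,0,0,0,0,-0.3,0,0,0,0,0,-0.3,0,0,0,0,0,-0.3,0,0,0,0,0,-0.3,0,0,0,0,0,-0.4,0,0,0,0,0,-1,0,0,0,0,0,-1,0,0,0,0,0,-1,0,0,0,0,0,0,0,0,0,0]
}}

```text
clock: 7.35
position: [0.5426, -0.1269, 0.063]
ee_rot: [0.008, 0.011, 1.0, -0.001]
contact_force: [-0.3, 0.4, 0.3]
width: -0.0001
```

```bash
python3 look.py pics/s7.png; python3 -c "
from st import *
print(s['qpos'])"
```

```text
7.35 [ 0.5426 -0.1269  0.063 ] [-0.2774  0.3933  0.2524] -7.669708574647536e-05
[[-0.9996  0.022   0.0154]
 [ 0.022   0.9998 -0.0027]
 [-0.0155 -0.0024 -0.9999]]
rot [-0.1378  0.8875 -0.0592]
7.45 [ 0.5422 -0.1257  0.0629] [-0.7509  0.6933 -0.0966] 1.4473933851687687e-05
[[-0.9997  0.0217  0.0148]
 [ 0.0217  0.9998 -0.0018]
 [-0.0149 -0.0015 -0.9999]]
[-0.3551  0.3874  1.799   0.0043  0.9407 -1.9067]
```

View pics/s7.png

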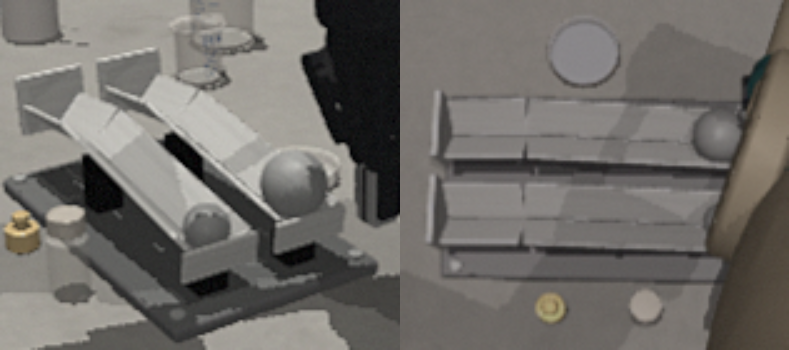

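{"api": "servo_tool", "payload": {
  "deltas": [0,-1,-1.5,0,0.9,0,0,-1,-1.5,0,0,8.5,0,0,0,0,0,8.5,0,0,0,0,0,8.5,0,0,0,0,0,8.5,0,0,0,0,0,8.5,0,0,0,0,0,8.5,0,0,0,0,0,8.5,0,0,0,0,0,8.5,0,0,0,0,0,8.5,0,0,0,0,0,8.5,0,0,0,0,0,4,0,0,0,0,0,0],
  "jaw": 1.8
}}

```text
clock: 8.75
position: [0.54, -0.141, 0.0938]
ee_rot: [-0.003, 0.717, 0.697, -0.0]
contact_force: [0.3, 0.2, 0.1]
width: 0.0179
```

```bash
sed -i 's/\[-1,.021,0\],\[.021,1,0\],\[0,0,-1\]/[.021,1,0],[1,-.021,0],[0,0,-1]/' look.py; sed -i 's/print("rot.*/print("rot",Ro.from_matrix(R.T@np.array([[.021,1,0],[1,-.021,0],[0,0,-1]])).as_rotvec(degrees=True))/' look.py
python3 look.py pics/s8.png; python3 -c "
from st import *
print(to([.535,-.125,.058]))"
```

```text
8.75 [ 0.54   -0.141   0.0938] [0.2826 0.2268 0.1194] 0.01794996138793004
[[ 0.0281  0.9996 -0.0043]
 [ 0.9996 -0.0281  0.0037]
 [ 0.0036 -0.0044 -1.    ]]
rot [-0.2524 -0.2046 -0.4058]
8.85 [ 0.54   -0.1411  0.0938] [-0.1646 -0.4385 -0.6681] 0.01772626232534853
[[ 0.0266  0.9996 -0.0043]
 [ 0.9996 -0.0266  0.0036]
 [ 0.0035 -0.0044 -1.    ]]
[ 1.5827 -0.5251  3.5848]
```

View pics/s8.png

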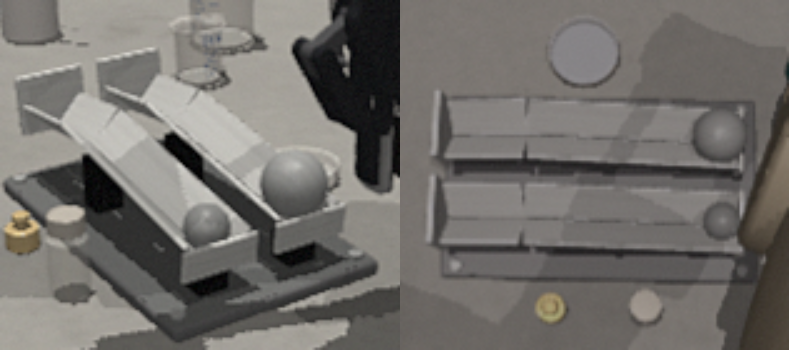

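{"api": "servo_tool", "payload": {
  "deltas": [0.5,-0.25,1.5,-0.2,-0.2,-0.4,0.5,-0.2,1.5,0,0,0,0.5,0,0.5,0,0,0,0.5,0,0,0,0,0,0.5,0,0,0,0,0,0.5,0,0,0,0,0,0,0,0,0,0,0]
}}

```text
clock: 9.55
position: [0.5379, -0.1094, 0.0599]
ee_rot: [0.002, 0.712, 0.702, 0.001]
contact_force: [0.6, -0.5, 0.3]
width: 0.0177
```

```bash
python3 look.py pics/s9.png; python3 -c "
from st import *
print(to([.535,-.09,.058]))"
```

```text
9.55 [ 0.5379 -0.1094  0.0599] [ 0.6326 -0.4707  0.3363] 0.017710563138508415
[[ 0.0133  0.9999  0.0035]
 [ 0.9999 -0.0133 -0.0015]
 [-0.0014  0.0036 -1.    ]]
rot [0.2038 0.0796 0.443 ]
9.65 [ 0.5381 -0.11    0.0599] [-0.0637 -0.3409  0.9251] 0.017857690575723954
[[ 0.0136  0.9999  0.0038]
 [ 0.9999 -0.0136 -0.0018]
 [-0.0018  0.0039 -1.    ]]
[ 1.9955 -0.3332  0.1829]
```

View pics/s9.png

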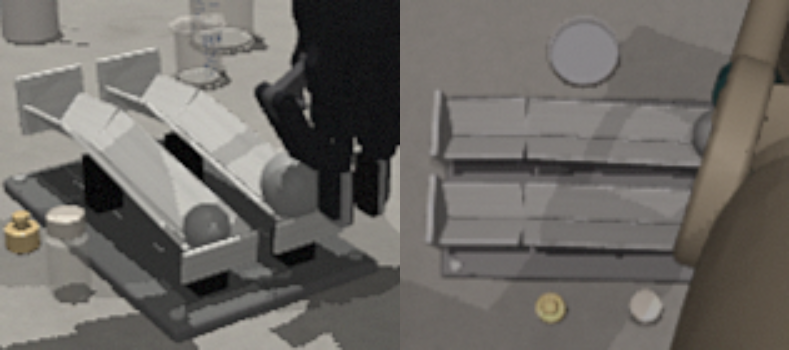

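{"api": "servo_tool", "payload": {
  "deltas": [0.4,-0.25,0.1,0.2,0.1,0.4,0.5,-0.1,0.1,0,0,0,0.5,0,0,0,0,0,0.5,0,0,0,0,0,0.5,0,0,0,0,0]
}}

```text
clock: 10.15
position: [0.5349, -0.0858, 0.0583]
ee_rot: [0.001, 0.715, 0.699, -0.0]
contact_force: [-2.2, -5.4, 3.9]
width: 0.0181
```

```bash
python3 look.py pics/s10.png
```

```text
10.15 [ 0.5349 -0.0858  0.0583] [-2.1737 -5.4217  3.9342] 0.018051987625177308
[[ 0.0216  0.9998  0.0007]
 [ 0.9998 -0.0216 -0.0019]
 [-0.0019  0.0007 -1.    ]]
rot [ 0.0396  0.1071 -0.037 ]
```

View pics/s10.png

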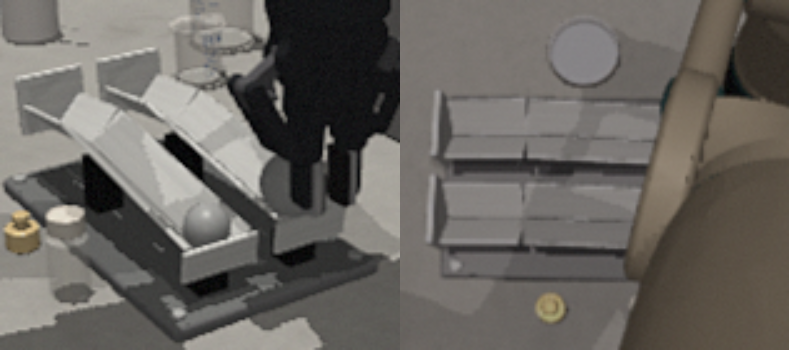

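{"api": "servo_tool", "payload": {
  "deltas": [0.4,0,0,0,0,0,0.5,0,-0.05,0,0,0,0.5,0,-0.05,0,0,0,0.5,0,-0.05,0,0,0,0.5,0,-0.05,0,0,0]
}}

```text
clock: 10.75
position: [0.5333, -0.0657, 0.0613]
ee_rot: [0.003, 0.713, 0.701, -0.005]
contact_force: [-1.5, -5.2, 3.4]
width: 0.0178
```

```bash
python3 look.py pics/s11.png
```

```text
10.75 [ 0.5333 -0.0657  0.0613] [-1.4652 -5.2487  3.4062] 0.017804812478024856
[[ 0.0172  0.9998 -0.0035]
 [ 0.9998 -0.0172 -0.0113]
 [-0.0114 -0.0033 -0.9999]]
rot [-0.1897  0.6514  0.2165]
```

View pics/s11.png

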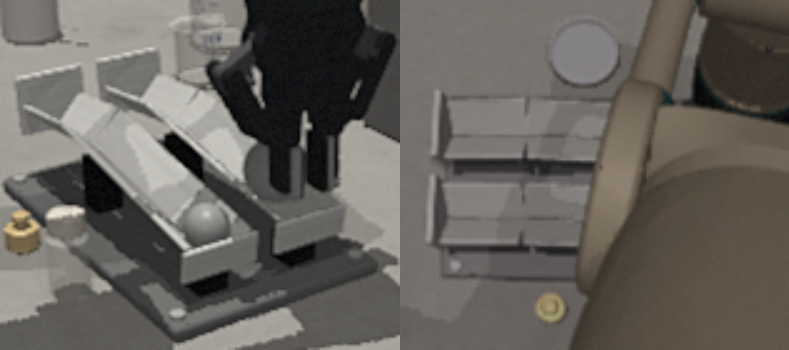

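The fingertips are moving the ball uphill and keeping it centred. I continue.

{"api": "servo_tool", "payload": {
  "deltas": [0.5,0.1,-0.05,-0.1,0.6,0.2,0.5,0.05,-0.05,0,0.1,0,0.5,0.05,-0.05,0,0.1,0,0.5,0.05,-0.05,0,0.1,0,0.5,0.05,-0.05,0,0.1,0,0.5,0.05,-0.05,0,0.1,0,0.5,0.05,-0.05,0,0.1,0]
}}

```text
clock: 11.55
position: [0.5344, -0.0349, 0.0651]
ee_rot: [-0.004, 0.713, 0.701, -0.002]
contact_force: [-1.5, -4.6, 3.4]
width: 0.0177
```

```bash
python3 look.py pics/s12.png
```

```text
11.55 [ 0.5344 -0.0349  0.0651] [-1.4944 -4.5767  3.3876] 0.017701185609396587
[[ 0.0176  0.9998 -0.0094]
 [ 0.9998 -0.0175  0.0025]
 [ 0.0024 -0.0094 -1.    ]]
rot [-0.539  -0.1354  0.197 ]
```

View pics/s12.png

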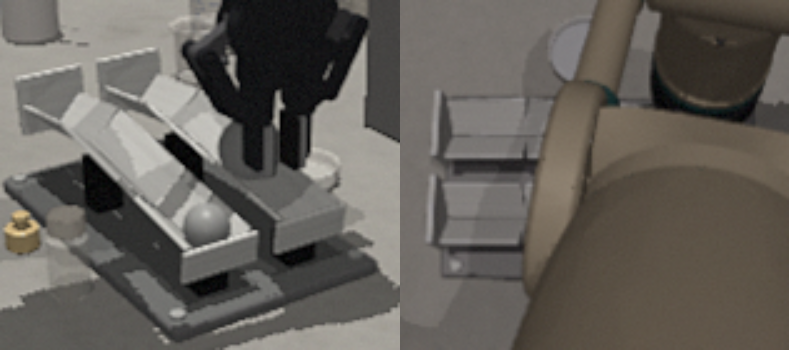

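{"api": "servo_tool", "payload": {
  "deltas": [0.5,0.1,-0.06,-0.5,0,0.2,0.5,0.05,-0.06,0,0.05,0,0.5,0.05,-0.06,0,0.05,0,0.5,0.05,-0.06,0,0.05,0,0.5,0.05,-0.06,0,0.05,0,0.5,0.05,-0.06,-0.2,0.05,0,0.5,0.05,-0.06,0,0.05,0,0.5,0.05,-0.06,0,0.05,0,0.5,0.05,-0.06,0,0.05,0,0.5,0.05,-0.06,0,0.05,0]
}}

```text
clock: 12.65
position: [0.5357, 0.0097, 0.0706]
ee_rot: [-0.003, 0.714, 0.7, -0.003]
contact_force: [-1.6, -3.7, 2.4]
width: 0.0184
```

```bash
python3 look.py pics/s13.png
```

```text
12.65 [0.5357 0.0097 0.0706] [-1.5595 -3.6637  2.403 ] 0.018416820153936135
[[ 0.0189  0.9998 -0.0074]
 [ 0.9998 -0.0189  0.0004]
 [ 0.0002 -0.0074 -1.    ]]
rot [-0.4234 -0.0128  0.1179]
```

View pics/s13.png

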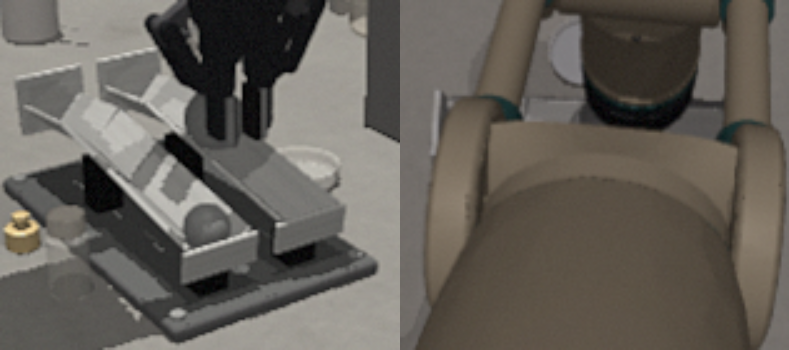

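{"api": "servo_tool", "payload": {
  "deltas": [0.5,0.05,-0.1,-0.4,0,0.1,0.5,0.05,-0.1,0,0.05,0,0.5,0.05,-0.08,0,0,0,0.5,0.05,-0.08,-0.1,0,0,0.5,0.05,-0.08,0,0,0,0.5,0.05,-0.08,-0.1,0,0,0.5,0.05,-0.08,0,0,0,0.5,0.05,-0.08,0,0,0]
}}

```text
clock: 13.55
position: [0.5368, 0.0473, 0.077]
ee_rot: [0.0, 0.714, 0.7, -0.003]
contact_force: [-2.2, -4.9, 2.8]
width: 0.0182
```

```bash
python3 look.py pics/s14.png
```

```text
13.55 [0.5368 0.0473 0.077 ] [-2.1744 -4.8611  2.8117] 0.01816096459727093
[[ 0.0199  0.9998 -0.0042]
 [ 0.9998 -0.0199 -0.005 ]
 [-0.0051 -0.0041 -1.    ]]
rot [-0.2321  0.2896  0.064 ]
```

View pics/s14.png

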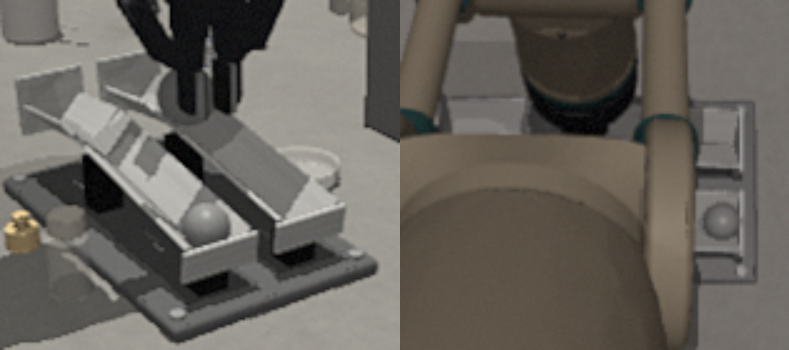

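{"api": "servo_tool", "payload": {
  "deltas": [0.5,0.05,-0.08,-0.2,0.3,0,0.5,0.05,-0.08,0,0,0,0.5,0.05,-0.08,0,0,0,0.5,0.05,-0.08,0,0,0,0.4,0.03,-0.04,0,0,0,0.4,0.03,0,0,0,0,0.3,0,0,0,0,0,0.3,0,0,0,0,0]
}}

```text
clock: 14.45
position: [0.5406, 0.0844, 0.08]
ee_rot: [-0.002, 0.715, 0.699, 0.002]
contact_force: [-0.1, -0.3, 0.2]
width: 0.0181
```

```bash
python3 look.py pics/s15.png
```

```text
14.45 [0.5406 0.0844 0.08  ] [-0.1254 -0.3119  0.1714] 0.018054127309917078
[[ 0.0222  0.9998  0.0004]
 [ 0.9997 -0.0222  0.0046]
 [ 0.0046  0.0003 -1.    ]]
rot [ 0.0175 -0.2643 -0.0698]
```

View pics/s15.png

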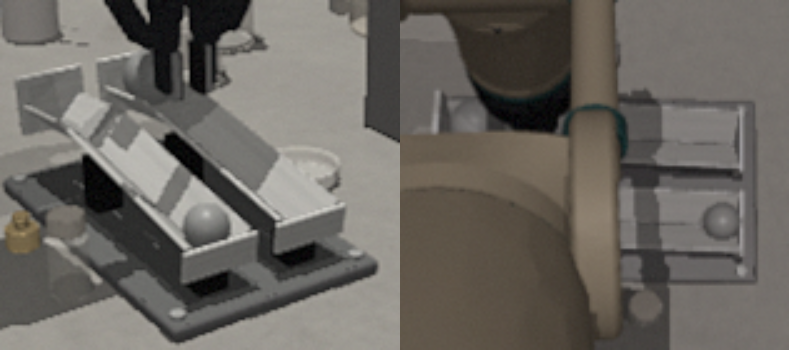

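The ball is over the crest and has rolled to the stop (about (465,112) in the top view). I back off and rise clear.

{"api": "servo_tool", "payload": {
  "deltas": [-0.5,0,-1,0,0,0,-1,0,-2,0,0,0,0,0,-3,0,0,0,0,0,-4,0,0,0,0,0,-4,0,0,0,-4,0,0,0,0,0,-4,0,0,0,0,0,-4,0,0,0,0,0,-4,0,0,0,0,0,-4,0,0,0,0,0,-4,0,0,0,0,0,-4,0,0,0,0,0,-2,0,0,0,0,0,0,0,0,0,0,0]
}}

```text
clock: 15.95
position: [0.5339, -0.2487, 0.2363]
ee_rot: [0.006, 0.715, 0.699, 0.004]
contact_force: [-0.7, 0.4, 0.2]
width: 0.0181
```

```bash
python3 look.py pics/s16.png; python3 - <<'E'
from rig import eyes
import cv2
p,d=eyes.get_image("side");cv2.imwrite("pics/side_end.png",p[:,:,::-1])
E
```

```text
15.95 [ 0.5339 -0.2487  0.2363] [-0.6973  0.3902  0.232 ] 0.01806105613995403
[[ 0.0214  0.9997  0.0138]
 [ 0.9998 -0.0214 -0.0026]
 [-0.0023  0.0138 -0.9999]]
rot [ 0.7925  0.1317 -0.0217]
```

View pics/s16.png

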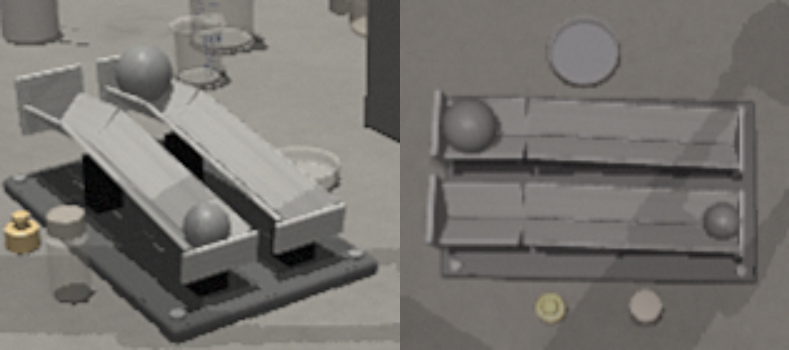

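View pics/side_end.png

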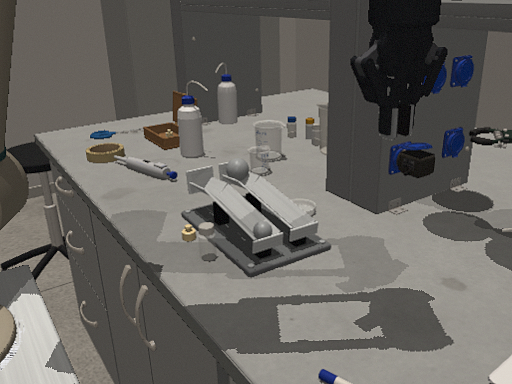

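The large ball rests in the dip at about (468,125) in the top crop. The small ball is still at its lip at (721,220), and the dish, weight and vial haven't moved. The arm is clear, so I hand in.

```bash
python3 -c "
from rig import manip
print(manip.sign_off())"
```

```text
the job is handed in; nothing more can be done
None
```

The larger ball is over the crest and at rest in the dip against the upper stop of its gutter (the one at y = -34 mm, `pocket_1`). I handed the job in at about 16 s.

- **First try:** I pushed with closed fingers, but they drifted about 10 mm sideways on the ball. I eased it back down to the lip without it leaving the gutter.
- **Second try:** I turned the tool 90° and opened the fingertips 18 mm so they straddled the back of the ball. I then pushed it slowly up the slope and over the crest. The forces I read between moves stayed under 9 N in total.
- **Last checks:** The final side and top pictures show the large ball against the stop and the small ball still at its lip. The vial, weight and dish look unmoved, judged by eye and not re-measured. The arm was clear, with the fingertips at z = 0.24 m. No final check failed or disagreed.

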